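# Nudge a mounting plate onto its jig pins

### The arm

A 6-joint arm with a two-finger parallel gripper is mounted at the origin on the work surface. World frame = base frame: x ahead of the robot, y to its left, z up, the work surface at z = 0. Lengths are in m, angles in rad, forces in N, time in s.
With the tool pointing down it reaches from about 0.3 to 0.75 m from the base axis. Payload 8.5 kg.
Tool frame: the origin (TCP) lies at the very end of the fingers, on their centre line; the grasp point (between the pads) lies 19 mm behind it; z points along the fingers, x is the direction in which the jaws open and shut, and the axes are right-handed (so a half turn about z gives the same grasp; the last joint's range is limited). The gripper opens to 88 mm and grips with 3 to 60 N. Pads are 18 mm wide; open, the fingers measure 123 mm over their backs; the gripper's body (75 mm by 187 mm) begins 45 mm behind the grasp point.
Start: joints at [-1.558, 0.381, 1.297, -0, 1.464, -0.215], TCP at [0.124, -0.536, 0.239] pointing down, gripper open.
Joint ranges: [-3.11, 3.11], [-0.89, 2.33], [0.22, 2.48], [-1.42, 4.56], [0.17, 2.85], [-2.88, 2.88]. Speed limits (rad/s): [2.39, 2.39, 3.14, 3.14, 3.14, 3.14].

### API

Orientations are given as a unit quaternion [x, y, z, w].
In Python, from bench import observe, vision, ctrl gives the robot as it stands. The module is installed in compiled form; this text tells all that it offers.
- The arm moves only by the shell command python3 -m crank 'ROWS' [FORCE]. ROWS is a JSON object of lists of equal length, an entry for each row: "delta_pos": the shift along the world's x, y, z in cm, a list of three; "turn": the turn, a rotation vector about the world's x, y, z in degrees, a list of three; "gripper": the finger opening in cm, from 0 to 8.81. In form: {"delta_pos": [[dx, dy, dz], ...], "turn": [[rx, ry, rz], ...], "gripper": [gripper, ...]}. A call has 1 to 12 rows; each row shifts and turns the commanded pose from where the row before left it; what a row does not reach is not made up. A row lasts 1/12 s, in which the tool goes at most 41.7 mm and 7.16 degrees, less where a joint would pass 70% of its speed; a pose out of reach is approached as far as the arm can. A call is refused whole if a number of a shift passes 4.17 or a number of a turn 7.16, either way. A call with a gripper value outside its range is refused whole. The fingers move at their own pace and stop on an object; FORCE is the grip in N (left out, the last holds). Time passes only in rows, so rows that do not move let the fingers close. It gives the time, the measured TCP pose, the force and the opening at its end, in the units of the state.
- observe(): the state, without advancing time (a new reading comes with each control period).
- vision.snapshot(name): name is "scene" or "top" or "wrist"; returns a dict with "pixels" (420x560x3 uint8, red, green, blue), "fx", "fy", "cx", "cy" (pixels), "pose" (4x4, takes a point from camera to world coordinates); the wrist camera has in their place "tool_from_camera" (4x4, takes a point from camera to tool coordinates, whose origin is the TCP and whose axes are the tool frame's). Camera axes: x right, y down, z forward; pixel columns grow to the right and rows downward; lengths in m; the calibration is good to about 2 mm. The wrist camera is an equidistant fisheye: a pixel r from the principal point sees the ray r / f radians off the axis. A picture is of the moment at which its call begins: read the wrist's pose just before it. There is no depth.
- ctrl.hand_in(): hands the job in, once; it reports no verdict.
The state is a dict: "time": time; "q": joint angles; "dq": joint speeds; "effort": joint torques, N m; "tcp_pos": TCP position; "tool_rot": TCP orientation; "ft_force": force on the tool from outside, world axes, zero at the start; "wrist_torque": the same for the moment, N m; "width": opening from 0.0 (shut) to 1.0 (fully open).
Only numpy, scipy, OpenCV 4.12 (cv2) and the standard library are available. Lean on these libraries where they do the work, as an engineer would, in place of code of your own. Each camera call takes 0.05 s, during which the arm holds its last target.

### The job

The steel mounting plate is propped up on the two locating pins of the assembly jig, off to one side of its place. Push it with the fingertips, back towards the jig's guide rail and along it, until both of its holes drop over the pins and the plate lies flat on the jig; then move clear. Only push it, do not pick it up or lift it, and leave the controller, the screwdriver and the relay where they are.

Things in the scene. Friction and masses are not known exactly. Their poses are not given: they have to be found in the camera images.
- jig: Fixed jig: flat black deck, top 20 mm above the bench, 350 mm wide (y), 225 mm deep (jig x -117 to +107 mm). Origin: at bench level under the seated plate's centre; x points away from the robot to the guide rail, y along the rail to the left, z up. The seated plate has its axes parallel to the jig's and its origin at jig (0, 0, 20) mm.
- plate: Loose steel plate, 0.4 to 0.75 kg, 150 mm deep (x) by 200 wide (y), 4 thick. Origin: centre of the underside; x to its plain rear edge, z normal. Front, left and right edges have folded-up flanges, top 22 mm above the underside. Terminals and a black module stand on it at plate x -42 to +2 mm, up to 33 mm above the underside; behind them it is bare. It slides under a few N (smooth steel, friction about 0.35).
- hole0 (a point): Right hole of the plate (plate x = +40, y = -40 mm), 13 mm diameter, right through; the point is its centre on the underside. It belongs on pin0. At the start it lies 20 to 46 mm short of the pin along the jig's +y and 8 to 18 mm short along +x (before up to 0.07 rad of skew), 10 mm above the deck.
- hole1 (a point): Left hole of the plate (plate x = +40, y = +40 mm), 13 mm diameter; the point is its centre on the underside. It belongs on pin1.
- pin0 (a point): Tip of the right locating pin, fixed to the jig at jig x = +40, y = -40 mm: 10 mm diameter, 10 mm high above the deck, its upper 5.5 mm a cone that narrows to 4 mm at the tip, so a hole within about 4 mm of it drops and centres itself.
- pin1 (a point): Tip of the left locating pin, at jig x = +40, y = +40 mm, the same shape.
- front_edge (a point): Middle of the plate's front edge on the underside (plate x = -75 mm, y = 0); the flat outer face of the front flange rises 22 mm from here. This edge rests on the deck all the time; at the start the rear rests on the pin tips, so the plate slopes by about 0.08 rad.
- right_flange (a point): Middle of the flat outer face of the right flange, 11 mm above the underside (plate x = 0, y = -100 mm); the place to push the plate along the rail.
- guide_rail (a point): Middle of the top edge of the front face of the aluminium guide rail, which runs along the whole rear of the deck at jig x = +76 mm, 30 mm high. Two dark marks across its top show the pins' places along it (jig y = -40 and +40 mm). With the plate's rear edge squarely against it the holes are in line with the pins to about 1 mm; the seated plate clears it by 1 mm.
- controller: White controller housing, loose, 152 x 132 mm, 66 mm high, left of the jig. Origin: centre of its underside. Leave alone.
- screwdriver: Loose screwdriver with a black handle lying on the bench to the right of the jig, along its x. Leave alone.
- relay: White and grey relay module, loose, 36 x 70 mm, 57 mm high, standing on the bench to the left of the jig, in front of the controller. Origin: centre of its underside. Leave alone.
Things that resemble listed ones, but are neither listed nor needed, are in the scene too. Of the things like the plate, leave any that is orange; of the rest the larger one is meant.

How it is judged:
At the end, for the whole second after the job is handed in: Both holes are within 3 mm of their pins, the plate lies flat on the deck (both holes and the front edge within 2.5 mm of it, tilt under 0.025 rad) and is at rest (horizontal distance between hole0 and pin0 below 0.003 m and horizontal distance between hole1 and pin1 below 0.003 m and z of each of hole0, hole1, front_edge in the frame of jig below 0.0225 m and angle between plate's own z axis and vertical below 0.025 rad and linear speed of plate below 0.01 m/s); the robot touches nothing.
It fails at once if the plate's front edge is lifted more than 15 mm off the deck (z of front_edge in the frame of jig above 0.035 m).
It fails at once if a hole of the plate is lifted more than 8 mm above the pin tips (z of any of hole0, hole1 in the frame of jig above 0.038 m).
It fails at once if the plate is tipped steeply (angle between plate's own z axis and vertical above 0.25 rad).
It fails at once if the controller, the screwdriver or the relay is moved by more than 20 mm (distance of any of controller, screwdriver, relay from where it was at the start of the episode above 0.02 m).
It also fails if it takes over 64 s, if anything falls off the work surface, if the arm or the gripper's body presses on something with over 40 N, if the wrist force passes 120 N, or if a joint passes its speed limit or range.

## Working session

There is one attempt and no reset: what is moved stays moved. The work goes in short steps, Python scripts to look and compute and a shell command to move; the robot and the scene stay as the last step left them, time stands still between calls to the robot, and variables do not carry over. Pictures are saved under pics/ and viewed, and the job is handed in when it is done.

```bash
mkdir -p pics
cat > h.py <<'E'
from bench import observe, vision, ctrl
import numpy as np, cv2, sys
def snap(n,f):
    s=vision.snapshot(n); cv2.imwrite('pics/'+f,s['pixels'][:,:,::-1]); np.savez('pics/'+f+'.npz',**{k:v for k,v in s.items()}); return s
def crop(f,x0,y0,x1,y1,k,out):
    im=cv2.imread('pics/'+f)[y0:y1,x0:x1]; cv2.imwrite('pics/'+out,cv2.resize(im,None,fx=k,fy=k,interpolation=cv2.INTER_CUBIC))
def ray(f,u,v,z):
    s=np.load('pics/'+f+'.npz'); d=s['pose'][:3,:3]@np.array([(u-s['cx'])/s['fx'],(v-s['cy'])/s['fy'],1]); o=s['pose'][:3,3]
    return o+d*(z-o[2])/d[2]
def proj(f,P):
    s=np.load('pics/'+f+'.npz'); p=s['pose'][:3,:3].T@(np.array(P)-s['pose'][:3,3]); return np.array([p[0]/p[2]*s['fx']+s['cx'],p[1]/p[2]*s['fy']+s['cy']])
E
python3 - <<'E'
from h import *
snap('scene','s0.png');snap('top','t0.png');print(observe())
E
```

```text
{'time': 0.1, 'q': array([-1.55829984e+00,  3.81108997e-01,  1.29813970e+00, -2.76563957e-05,
        1.46360676e+00, -2.15300684e-01]), 'dq': array([ 0.00066484, -0.00169295, -0.00249253, -0.00045207,  0.00044023,
       -0.00036477]), 'effort': array([ 2.64702401e-03, -4.38649857e+01, -2.24908984e+01,  7.14459177e-02,
        3.41539469e-02, -6.07292691e-05]), 'tcp_pos': array([ 0.124195  , -0.53553874,  0.23822532]), 'tool_rot': array([ 7.82890337e-01, -6.22159402e-01, -4.09635920e-04, -4.80684100e-04]), 'ft_force': array([-0.13053799,  0.36683553,  0.38723919]), 'wrist_torque': array([-0.01243561, -0.00804972, -0.00221905]), 'width': 1.0003994724250838}
```

View pics/s0.png

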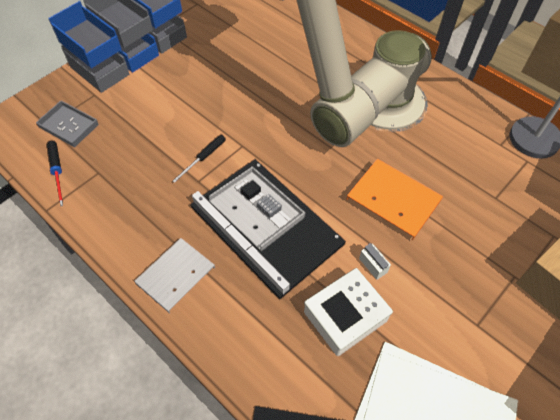

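View pics/t0.png

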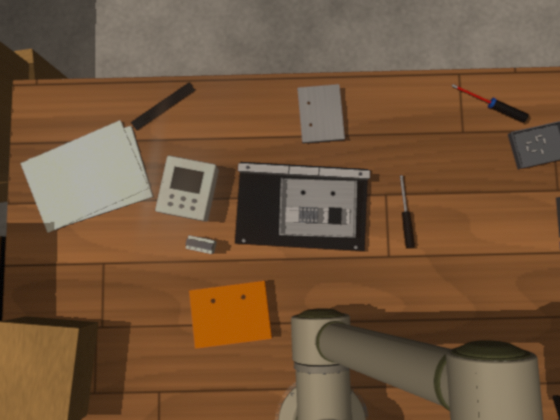

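The scene and top views show the jig around top px (237-370, 163-250) with the flanged plate on it at (280-357, 178-237). The rail is at the top and the controller at (187,187). The screwdriver is at (406,212) and the relay at (200,244). I'll zoom in next.

Run:
```python
from h import *
crop('t0.png',228,155,378,257,5.3,'t0c.png');crop('s0.png',185,155,350,300,4,'s0c.png')
```

```text
(no output)
```

View pics/t0c.png

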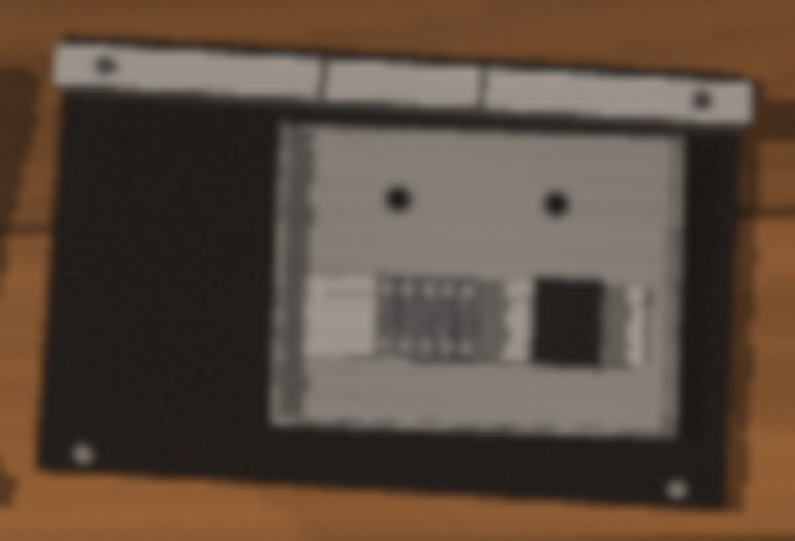

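View pics/s0c.png

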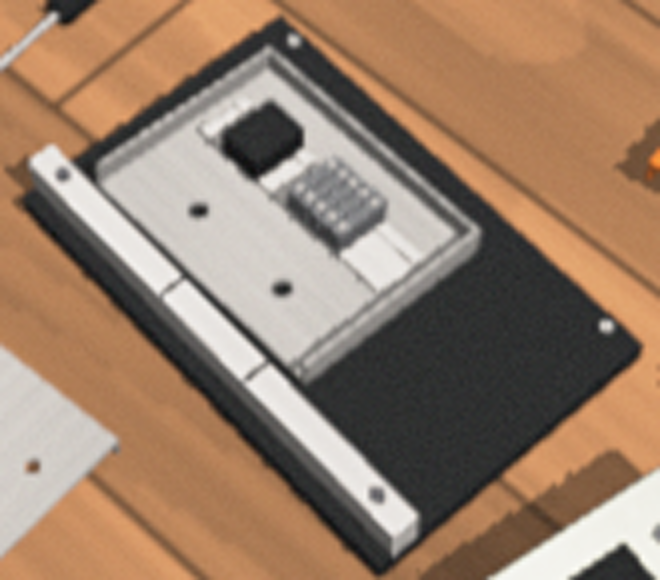

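```bash
cat >> h.py <<'E'
def cr(f,u,v,x0,y0,k,z): return ray(f,(u+.5)/k-.5+x0,(v+.5)/k-.5+y0,z)
E
python3 - <<'E'
from h import *
np.set_printoptions(precision=4,suppress=True)
g=lambda u,v,z:cr('t0.png',u,v,228,155,5.3,z)
P1=g(323,100,.03);P0=g(483,108,.03);RL=g(52,87,.03);RR=g(752,125,.03);
print('marks',P1,P0,np.linalg.norm(P1-P0)); print('rail',RL,RR,np.linalg.norm(RL-RR))
y=(RL-RR)[:2];y/=np.linalg.norm(y);x=np.array([y[1],-y[0]])
yaw=np.arctan2(-y[0],y[1])
G=.5*(RL+RR)[:2];G2=.5*(P0+P1)[:2]
print('yaw',yaw,G,G2)
O=G2-x*.076;print('O',O,'x',x,'y',y)
J=lambda p:np.array([(p[:2]-O)@x,(p[:2]-O)@y])*1000
for n,p in dict(h1=g(398,199,.033),h0=g(557,204,.033),fl=g(270,425,.042),fr=g(680,438,.042),rl=g(278,122,.05),rr=g(686,135,.05),d0=g(37,470,.02),d1=g(726,508,.02)).items(): print(n,p,J(p))
h1=g(398,199,.033);h0=g(557,204,.033);d=(h1-h0)[:2];print('skew',np.arctan2(-d[0],d[1])-yaw)
E
```

```text
marks [0.6534 0.0697 0.03  ] [ 0.6472 -0.0117  0.03  ] 0.08165987555841846
rail [0.6635 0.208  0.03  ] [ 0.6351 -0.1482  0.03  ] 0.3573107991111665
yaw -0.07956125731034387 [0.6493 0.0299] [0.6503 0.029 ]
O [0.5746 0.0351] x [ 0.9968 -0.0795] y [0.0795 0.9968]
h1 [0.601 0.033 0.033] [26.5637  0.0007]
h0 [ 0.5965 -0.0474  0.033 ] [ 28.4571 -80.4692]
fl [0.4877 0.0999 0.042 ] [-91.7512  57.7753]
fr [ 0.4764 -0.1037  0.042 ] [ -86.8124 -146.0793]
rl [0.639  0.0925 0.05  ] [59.7041 62.4184]
rr [ 0.6274 -0.1116  0.05  ] [  64.3637 -141.9604]
d0 [0.4689 0.2188 0.02  ] [-119.9045  174.805 ]
d1 [ 0.4416 -0.1285  0.02  ] [-119.5078 -173.5614]
skew 0.023525209569552216
```

```bash
cat > jig.py <<'E'
from h import *
np.set_printoptions(precision=4,suppress=True)
g=lambda u,v,z:cr('t0.png',u,v,228,155,5.3,z)
P1=g(323,100,.05);P0=g(483,108,.05);RL=g(52,87,.05);RR=g(752,125,.05)
y=(RL-RR)[:2];y/=np.linalg.norm(y);x=np.array([y[1],-y[0]])
yaw=np.arctan2(-y[0],y[1])
O=.25*(RL+RR+P0+P1)[:2]-x*.076
J=lambda p:np.array([(p[:2]-O)@x,(p[:2]-O)@y])*1000
W=lambda a,b:O+x*a/1000+y*b/1000
E
python3 - <<'E'
from jig import *
print('marks',J(P1),J(P0),J(RL),J(RR),np.load('pics/t0.png.npz')['pose'][:3,3]);print('yaw',yaw,'O',O,x,y)
for n,p in dict(h1=g(398,199,.033),h0=g(557,204,.033),fl=g(270,425,.042),fr=g(680,438,.042),rl=g(278,122,.05),rr=g(686,135,.05),d0=g(37,470,.02),d1=g(726,508,.02)).items(): print(n,p,J(p))
s=lambda u,v,z:cr('s0.png',u,v,185,155,4,z)
for n,p in dict(m1=s(245,379,.05),m0=s(162,297,.05),h1=s(282,289,.033),h0=s(198,210,.033),fl=s(478,232,.042),fr=s(272,48,.042)).items(): print('S',n,p,J(p))
E
```

```text
marks [76.3482 39.8037] [ 76.6959 -40.5573] [ 75.478  176.1921] [  75.478  -175.4385] [0.4197 0.0683 1.2881]
yaw -0.07956125731034357 O [0.5704 0.0361] [ 0.9968 -0.0795] [0.0795 0.9968]
h1 [0.601 0.033 0.033] [30.7892 -0.7066]
h0 [ 0.5965 -0.0474  0.033 ] [ 32.6826 -81.1765]
fl [0.4877 0.0999 0.042 ] [-87.5257  57.0679]
fr [ 0.4764 -0.1037  0.042 ] [ -82.5869 -146.7867]
rl [0.639  0.0925 0.05  ] [63.9295 61.711 ]
rr [ 0.6274 -0.1116  0.05  ] [  68.5892 -142.6677]
d0 [0.4689 0.2188 0.02  ] [-115.679   174.0977]
d1 [ 0.4416 -0.1285  0.02  ] [-115.2823 -174.2687]
S m1 [0.6689 0.0672 0.05  ] [95.7593 38.8447]
S m0 [ 0.6639 -0.0105  0.05  ] [ 96.8931 -39.054 ]
S h1 [0.6024 0.0321 0.033 ] [32.2452 -1.4455]
S h0 [ 0.5977 -0.0485  0.033 ] [ 33.9161 -82.1725]
S fl [0.4909 0.0972 0.042 ] [-84.0616  54.6003]
S fr [ 0.4775 -0.1     0.042 ] [ -81.8264 -143.0881]
```

Both cameras agree. The plate is skewed by about +0.024 rad, with roughly 8 mm to go in jig x and 41 mm in y. I'll open the fingers to push the front flange first, which squares the plate against the rail.

```bash
R='[1.38,2.24,0]'; 
python3 -m crank '{"delta_pos":[[1.38,2.24,0],[1.38,2.24,0],[1.38,2.24,0],[1.38,2.24,0],[1.38,2.24,0],[1.38,2.24,0],[1.38,2.24,0],[1.38,2.24,0],[1.38,2.24,0],[1.38,2.24,0],[1.38,2.24,0],[1.38,2.24,0]],"turn":[[0,0,-0.73],[0,0,-0.73],[0,0,-0.73],[0,0,-0.73],[0,0,-0.73],[0,0,-0.73],[0,0,-0.73],[0,0,-0.73],[0,0,-0.73],[0,0,-0.73],[0,0,-0.73],[0,0,-0.73]],"gripper":[8.8,8.8,8.8,8.8,8.8,8.8,8.8,8.8,8.8,8.8,8.8,8.8]}'
python3 -m crank '{"delta_pos":[[1.38,2.24,0],[1.38,2.24,0],[1.38,2.24,0],[1.38,2.24,0],[1.38,2.24,0],[1.38,2.24,0],[1.38,2.24,0],[1.38,2.24,0],[1.38,2.24,0],[1.38,2.24,0],[1.38,2.24,0],[0,0,0]],"turn":[[0,0,-0.73],[0,0,-0.73],[0,0,-0.73],[0,0,-0.73],[0,0,-0.73],[0,0,-0.73],[0,0,-0.73],[0,0,-0.73],[0,0,-0.73],[0,0,-0.73],[0,0,-0.73],[0,0,0]],"gripper":[8.8,8.8,8.8,8.8,8.8,8.8,8.8,8.8,8.8,8.8,8.8,8.8]}'
cat > st.py <<'E'
from jig import *
from scipy.spatial.transform import Rotation as Ro
s=observe();R=Ro.from_quat(s['tool_rot']).as_matrix()
tx=R[:,0];p=s['tcp_pos']
print('t',s['time'],'tcp',p,'jig',J(p),'jaw yaw err deg',np.degrees(np.arctan2(tx[1],tx[0])-np.arctan2(-y[1],-y[0])),'z',R[:,2],'F',s['ft_force'],'Fj',s['ft_force'][:2]@x,s['ft_force'][:2]@y,'w',s['width'])
E
python3 st.py
```

```text
time: 1.1
tcp_pos: [0.2901, -0.2657, 0.2386]
tool_rot: [0.733, -0.68, -0.0, -0.0]
ft_force: [1.2, 0.5, 0.3]
width: 1.002
time: 2.1
tcp_pos: [0.4428, -0.0178, 0.2384]
tool_rot: [-0.685, 0.729, 0.0, 0.0]
ft_force: [-0.6, 0.5, 0.2]
width: 0.997
t 2.1 tcp [ 0.4428 -0.0178  0.2384] jig [-122.9535  -63.8418] jaw yaw err deg 0.9778165757691658 z [-0.0001  0.001  -1.    ] F [-0.5539  0.461   0.2315] Fj -0.588814880804533 0.41547933197297154 w 0.997128756127636
```

```bash
python3 -m crank '{"delta_pos":[[0.63,0.95,0],[0.62,0.94,0],[0,0,-2.5],[0,0,-2.5],[0,0,-2.5],[0,0,-2.5],[0,0,-2.5],[0,0,-2.5],[0,0,-2.5],[0,0,-2.0],[0,0,-1.4],[0,0,0]],"turn":[[0,0,-0.5],[0,0,-0.5],[0,0,0],[0,0,0],[0,0,0],[0,0,0],[0,0,0],[0,0,0],[0,0,0],[0,0,0],[0,0,0],[0,0,0]],"gripper":[8.8,8.8,8.8,8.8,8.8,8.8,8.8,8.8,8.8,8.8,8.8,8.8]}'
python3 - <<'E'
from st import *
snap('top','t1.png');snap('scene','s1.png')
crop('t1.png',228,155,378,257,5.3,'t1c.png');crop('s1.png',185,155,350,300,4,'s1c.png')
E
```

```text
time: 3.1
tcp_pos: [0.4526, -0.0018, 0.0276]
tool_rot: [-0.677, 0.736, 0.002, -0.001]
ft_force: [-1.0, -0.6, 0.5]
width: 0.998
t 3.1 tcp [ 0.4526 -0.0018  0.0276] jig [-114.4275  -47.1952] jaw yaw err deg -0.19420491553571365 z [-0.005   0.0012 -1.    ] F [-0.9844 -0.5565  0.4615] Fj -0.9370878137288933 -0.6329343664428366 w 0.9980018264977659
```

View pics/s1c.png

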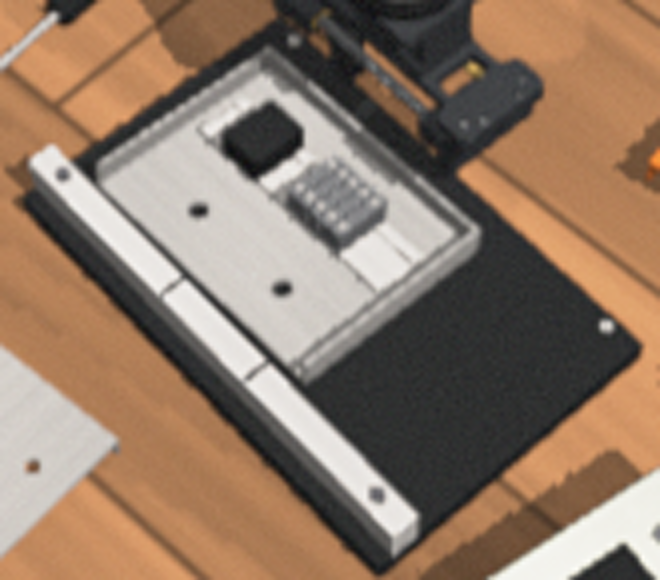

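The open fingers straddle the front edge, just in front of the flange and clear of it. I'll push along jig +x.

```bash
python3 -m crank '{"delta_pos":[[0.3,-0.024,0],[0.3,-0.024,0],[0.3,-0.024,0],[0.3,-0.024,0],[0.3,-0.024,0],[0.2,-0.016,0],[0.1,-0.008,0],[0.1,-0.008,0],[0.1,-0.008,0],[0.1,-0.008,0],[0.1,-0.008,0],[0,0,0]],"turn":[[0,0,0.2],[0,0,0],[0,0,0],[0,0,0],[0,0,0],[0,0,0],[0,0,0],[0,0,0],[0,0,0],[0,0,0],[0,0,0],[0,0,0]],"gripper":[8.8,8.8,8.8,8.8,8.8,8.8,8.8,8.8,8.8,8.8,8.8,8.8]}'
python3 st.py
python3 -m crank '{"delta_pos":[[0.1,-0.008,0],[0.1,-0.008,0],[0.1,-0.008,0],[0.1,-0.008,0],[0,0,0]],"turn":[[0,0,0],[0,0,0],[0,0,0],[0,0,0],[0,0,0]],"gripper":[8.8,8.8,8.8,8.8,8.8]}'
python3 - <<'E'
from st import *
snap('top','t2.png');snap('scene','s2.png')
crop('t2.png',228,155,378,257,5.3,'t2c.png');crop('s2.png',185,155,350,300,4,'s2c.png')
E
```

```text
time: 4.2
tcp_pos: [0.4763, -0.0035, 0.0297]
tool_rot: [-0.679, 0.735, -0.0, 0.0]
ft_force: [-1.3, 0.2, -1.3]
width: 0.997
t 4.2 tcp [ 0.4763 -0.0035  0.0297] jig [-90.6627 -46.92  ] jaw yaw err deg 0.015978993509559045 z [ 0.0002 -0.     -1.    ] F [-1.2835  0.236  -1.252 ] Fj -1.2982296717618367 0.1332237299591422 w 0.9969269981048573
time: 4.62
tcp_pos: [0.4804, -0.0038, 0.0297]
tool_rot: [-0.679, 0.735, -0.0, 0.0]
ft_force: [-0.7, 0.7, -0.2]
width: 1.0
t 4.6167 tcp [ 0.4804 -0.0038  0.0297] jig [-86.5216 -46.9713] jaw yaw err deg 0.016462499979815748 z [ 0.0004 -0.0001 -1.    ] F [-0.6523  0.6764 -0.1832] Fj -0.7039882411766473 0.622463985540711 w 0.9998475161546918
```

View pics/s2c.png

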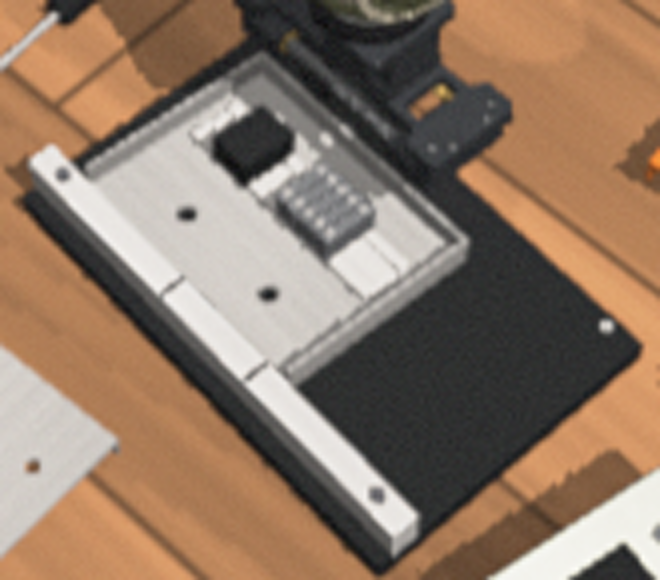

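View pics/t2c.png

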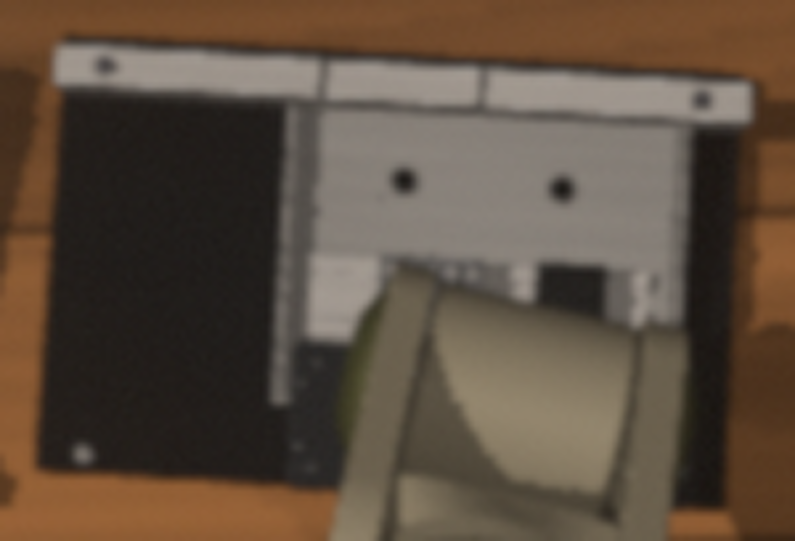

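The plate is now nearly against the rail, with holes at top-crop px (403,181) and (562,189). I'll push a little more and measure.

```bash
python3 -m crank '{"delta_pos":[[0.1,-0.008,0],[0.1,-0.008,0],[0,0,0]],"turn":[[0,0,0],[0,0,0],[0,0,0]],"gripper":[8.8,8.8,8.8]}'
python3 - <<'E'
from st import *
a,b=g(403,181,.033),g(562,189,.033);print(J(a),J(b))
snap('top','t3.png')
crop('t3.png',228,155,378,257,5.3,'t3c.png')
E
```

```text
time: 4.97
tcp_pos: [0.4819, -0.0038, 0.0297]
tool_rot: [-0.679, 0.735, 0.0, -0.0]
ft_force: [-2.3, 0.8, 1.0]
width: 1.001
t 4.9667 tcp [ 0.4819 -0.0038  0.0297] jig [-85.0183 -46.8384] jaw yaw err deg 0.013936404971277766 z [-0.0007  0.0002 -1.    ] F [-2.3019  0.7755  0.9624] Fj -2.3562326002965572 0.5901324687141216 w 1.0012477437540677
[40.1315 -2.7511] [ 40.4862 -83.3546]
```

View pics/t3c.png

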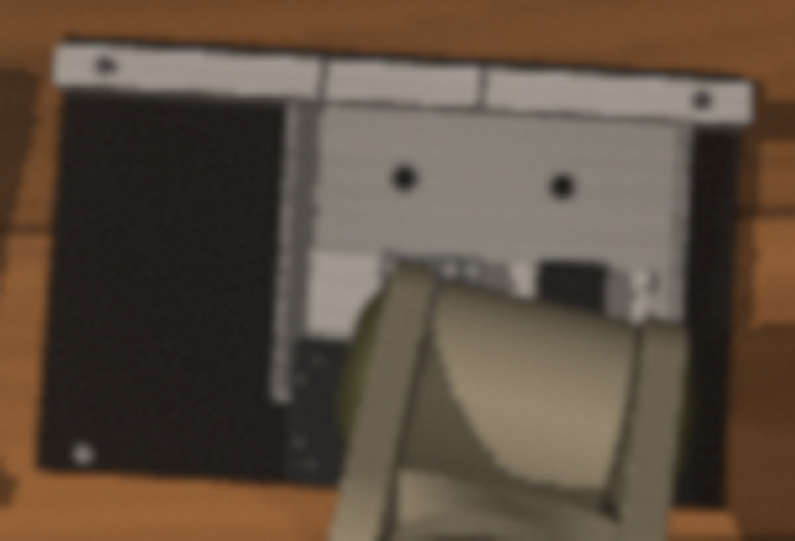

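The holes moved another ~1.5 mm (now rows 178 and 186). Next I'll press gently to confirm rail contact.

```bash
python3 -m crank '{"delta_pos":[[0.1,-0.008,0],[0.1,-0.008,0],[0,0,0]],"turn":[[0,0,0],[0,0,0],[0,0,0]],"gripper":[8.8,8.8,8.8]}'
python3 st.py
python3 - <<'E'
from st import *
snap('top','t4.png')
crop('t4.png',228,155,378,257,5.3,'t4c.png')
E
```

```text
time: 5.27
tcp_pos: [0.4822, -0.0037, 0.0295]
tool_rot: [-0.678, 0.735, 0.002, -0.001]
ft_force: [-10.5, 0.4, 5.8]
width: 1.0
t 5.2667 tcp [ 0.4822 -0.0037  0.0295] jig [-84.7257 -46.6461] jaw yaw err deg 0.011774757174517581 z [-0.0047  0.0009 -1.    ] F [-10.5338   0.4142   5.7937] Fj -10.533389113272081 -0.42427063549170974 w 0.9995761653690854
t 5.2667 tcp [ 0.4822 -0.0037  0.0295] jig [-84.7257 -46.6461] jaw yaw err deg 0.011774757174517581 z [-0.0047  0.0009 -1.    ] F [-10.5338   0.4142   5.7937] Fj -10.533389113272081 -0.42427063549170974 w 0.9995761653690854
```

View pics/t4c.png

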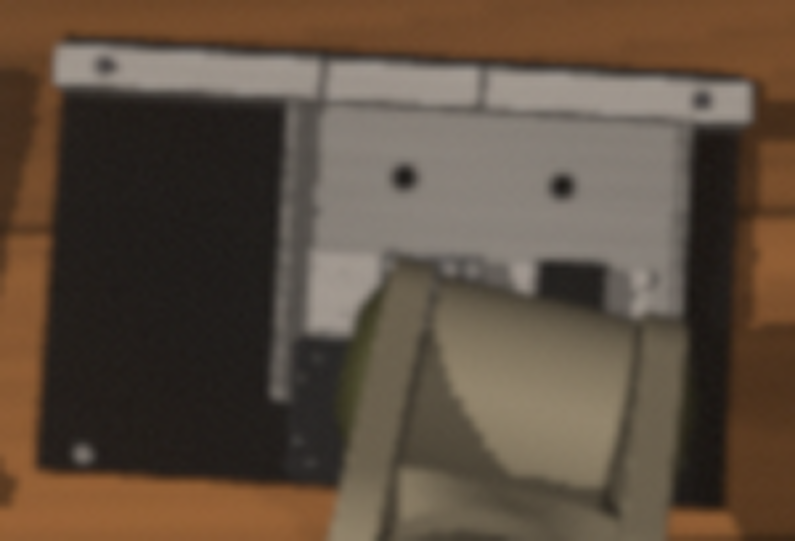

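At 10 N against the rail the plate is square to it, with the holes at x≈41-42 and y≈-3/-83. I'll back off, rise, close the gripper and go round to the right flange.

```bash
python3 -m crank '{"delta_pos":[[-0.5,0.04,0],[-1,0.08,0],[-1.2,0.1,0],[0,0,2.5],[0,0,2.5],[0,0,2.5],[0,0,2.5],[1.65,-2.36,0],[1.65,-2.36,0],[1.65,-2.36,0],[1.65,-2.36,0],[1.65,-2.36,0]],"turn":[[0,0,0],[0,0,0],[0,0,0],[0,0,0],[0,0,0],[0,0,0],[0,0,0],[0,0,0],[0,0,0],[0,0,0],[0,0,0],[0,0,0]],"gripper":[8.8,8.8,8.8,8.8,0,0,0,0,0,0,0,0]}' 20
python3 -m crank '{"delta_pos":[[1.65,-2.36,0],[0,0,0],[0,0,0]],"turn":[[0,0,0],[0,0,0],[0,0,0]],"gripper":[0,0,0]}'
python3 - <<'E'
from st import *
snap('top','t5.png')
crop('t5.png',228,155,428,305,4,'t5c.png')
E
```

```text
time: 6.32
tcp_pos: [0.5408, -0.1214, 0.1301]
tool_rot: [-0.679, 0.735, -0.001, 0.0]
ft_force: [0.8, 0.0, -0.7]
width: 0.418
time: 6.57
tcp_pos: [0.5565, -0.1444, 0.1294]
tool_rot: [-0.678, 0.735, -0.0, 0.0]
ft_force: [0.4, 0.1, -0.8]
width: 0.189
t 6.5667 tcp [ 0.5565 -0.1444  0.1294] jig [   0.535  -181.0229] jaw yaw err deg -0.06080716733490422 z [ 0.0008 -0.0002 -1.    ] F [ 0.3651  0.1367 -0.7926] Fj 0.35311229961300644 0.16530127009421475 w 0.1885783312228143
```

View pics/t5c.png

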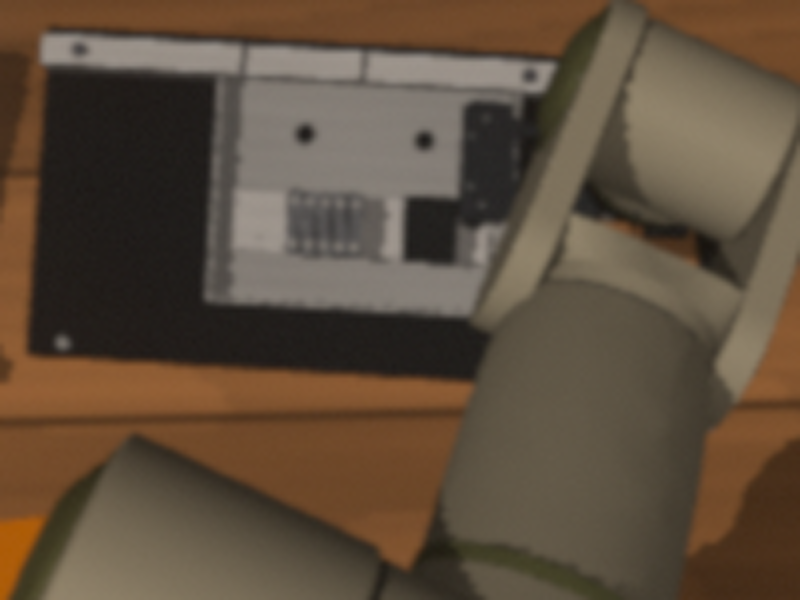

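The fingers are to the right of the plate with the body above it, and the plate is still square at the rail. I'll finish closing, descend, and approach the flange.

```bash
python3 -m crank '{"delta_pos":[[0,0,0],[0,0,-2],[0,0,-2.5],[0,0,-2.5],[0,0,-2],[0,0,-0.8],[0,0,0],[0.024,0.3,0],[0.024,0.3,0],[0.024,0.3,0],[0.024,0.3,0],[0,0,0]],"turn":[[0,0,0],[0,0,0],[0,0,0],[0,0,0],[0,0,0],[0,0,0],[0,0,0],[0,0,0],[0,0,0],[0,0,0],[0,0,0],[0,0,0]],"gripper":[0,0,0,0,0,0,0,0,0,0,0,0]}'
python3 - <<'E'
from st import *
snap('top','t6.png');snap('scene','s6.png')
crop('t6.png',228,155,378,257,5.3,'t6c.png')
crop('s6.png',185,155,350,300,4,'s6c.png')
E
```

```text
time: 7.62
tcp_pos: [0.5573, -0.1308, 0.0324]
tool_rot: [-0.679, 0.734, -0.0, 0.0]
ft_force: [0.1, 0.0, -0.3]
width: 0.003
t 7.6167 tcp [ 0.5573 -0.1308  0.0324] jig [   0.2025 -167.4576] jaw yaw err deg 0.060480260795610016 z [ 0.001  -0.0004 -1.    ] F [ 0.0893  0.0419 -0.3177] Fj 0.08571472525230385 0.04886845773068255 w 0.0027909688952474096
```

View pics/s6c.png

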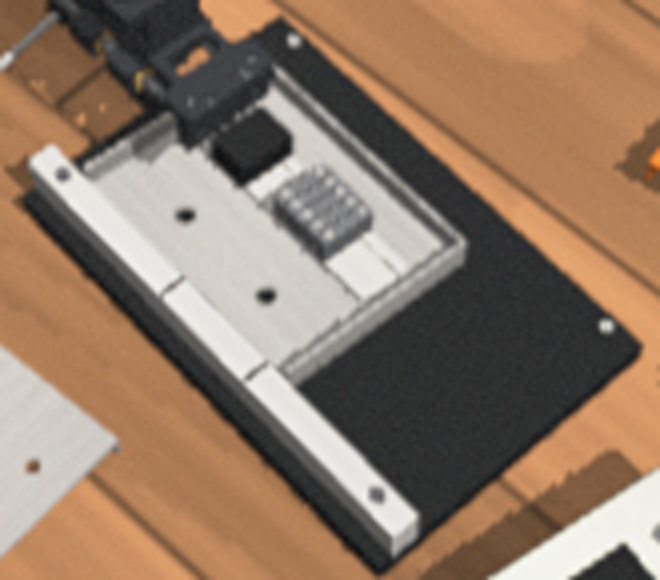

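```bash
python3 -m crank '{"delta_pos":[[0.035,0.25,0],[0.035,0.25,0],[0.035,0.25,0],[0.035,0.25,0],[0.035,0.25,0],[0.035,0.25,0],[0.035,0.25,0],[0.035,0.25,0],[0.035,0.25,0],[0.035,0.25,0],[0.035,0.25,0],[0,0,0]],"turn":[[0,0,0],[0,0,0],[0,0,0],[0,0,0],[0,0,0],[0,0,0],[0,0,0],[0,0,0],[0,0,0],[0,0,0],[0,0,0],[0,0,0]],"gripper":[0,0,0,0,0,0,0,0,0,0,0,0]}'
python3 - <<'E'
from st import *
snap('top','t7.png');snap('scene','s7.png')
crop('t7.png',228,155,378,257,5.3,'t7c.png')
crop('s7.png',185,155,350,300,4,'s7c.png')
E
```

```text
time: 8.72
tcp_pos: [0.5611, -0.1033, 0.0318]
tool_rot: [-0.679, 0.734, 0.0, 0.0]
ft_force: [-0.3, -0.3, 0.1]
width: 0.009
t 8.7167 tcp [ 0.5611 -0.1033  0.0318] jig [   1.7613 -139.7228] jaw yaw err deg 0.036479278925835364 z [ 0.0003  0.0004 -1.    ] F [-0.3364 -0.3365  0.0728] Fj -0.3086424694265686 -0.36212697918234343 w 0.008704939346285795
```

View pics/t7c.png

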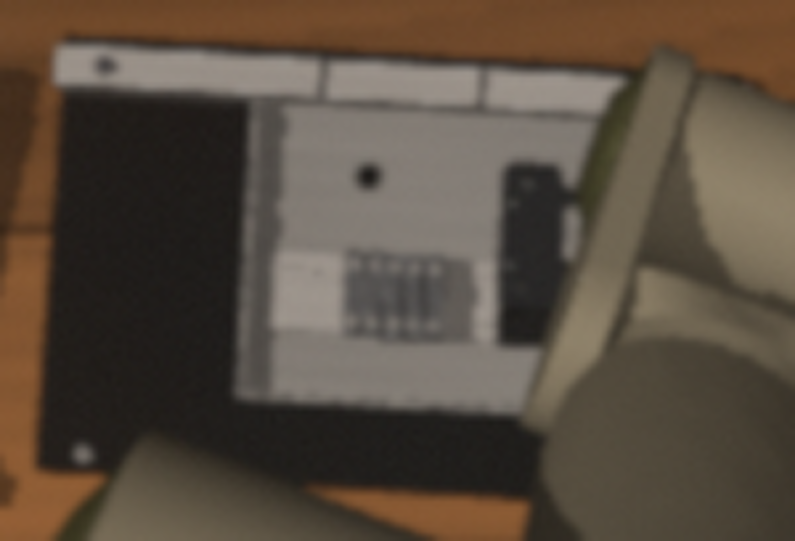

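View pics/s7c.png

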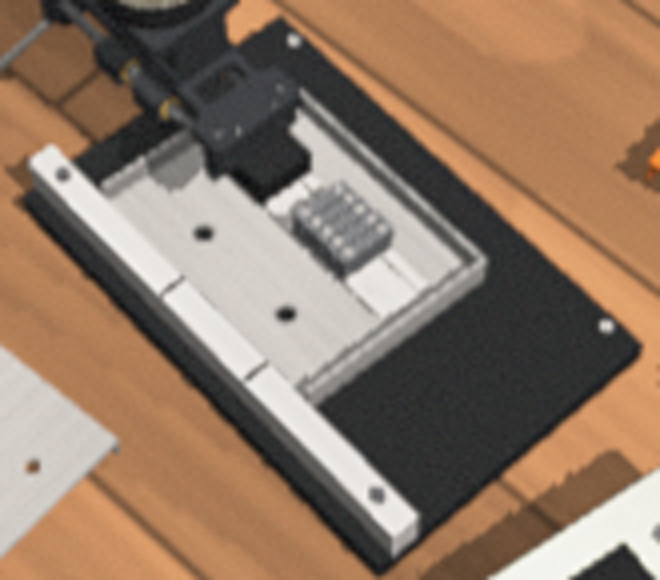

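Both holes shifted along the rail: top-crop hole1 is at (368,176) and the scene-crop holes are at (286,314) and (204,233).

Run:
```python
from jig import *
s=lambda u,v,z:cr('s0.png',u,v,185,155,4,z)
print(J(g(368,176,.033)),J(s(286,314,.033)),J(s(204,233,.033)))
```

```text
[41.7111 15.0989] [42.1817 13.8601] [ 42.1686 -66.1985]
```

```bash
python3 -m crank '{"delta_pos":[[0.025,0.2,0],[0.025,0.2,0],[0.025,0.2,0],[0.025,0.2,0],[0.025,0.2,0],[0.025,0.2,0],[0.025,0.2,0],[0.025,0.2,0],[0.025,0.2,0],[0.01,0.1,0],[0.01,0.1,0],[0,0,0]],"turn":[[0,0,0],[0,0,0],[0,0,0],[0,0,0],[0,0,0],[0,0,0],[0,0,0],[0,0,0],[0,0,0],[0,0,0],[0,0,0],[0,0,0]],"gripper":[0,0,0,0,0,0,0,0,0,0,0,0]}'
python3 - <<'E'
from st import *
snap('top','t8.png');snap('scene','s8.png')
crop('t8.png',228,155,378,257,5.3,'t8c.png')
crop('s8.png',185,155,350,300,4,'s8c.png')
E
```

```text
time: 9.82
tcp_pos: [0.5634, -0.0837, 0.0317]
tool_rot: [-0.679, 0.735, 0.0, 0.0]
ft_force: [-0.4, 0.0, -0.2]
width: 0.004
t 9.8167 tcp [ 0.5634 -0.0837  0.0317] jig [   2.577  -119.9435] jaw yaw err deg 0.02401614891357089 z [ 0.0002  0.0003 -1.    ] F [-0.3792  0.008  -0.1668] Fj -0.37863222065989294 -0.02216582851293255 w 0.0038561991999551616
```

View pics/s8c.png

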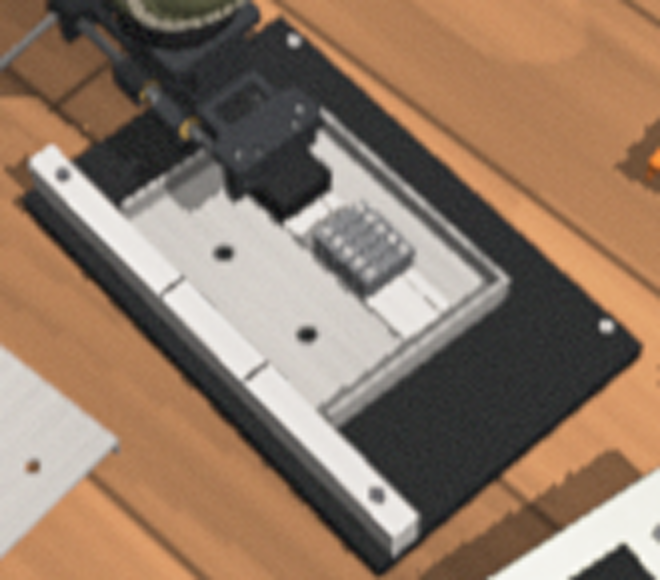

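```bash
python3 - <<'E'
from jig import *
s=lambda u,v,z:cr('s0.png',u,v,185,155,4,z)
print(J(s(307,334,.033)),J(s(223,253,.033)))
E
python3 -m crank '{"delta_pos":[[0.008,0.1,0],[0.008,0.1,0],[0.008,0.1,0],[0,0,0],[0,0,0]],"turn":[[0,0,0],[0,0,0],[0,0,0],[0,0,0],[0,0,0]],"gripper":[0,0,0,0,0]}'
python3 - <<'E'
from st import *
snap('top','t9.png');snap('scene','s9.png')
crop('t9.png',228,155,378,257,5.3,'t9c.png')
crop('s9.png',185,155,350,300,4,'s9c.png')
E
```

```text
[41.8384 33.3606] [ 42.7593 -46.6038]
time: 10.33
tcp_pos: [0.5636, -0.0808, 0.0318]
tool_rot: [-0.679, 0.734, 0.0, 0.0]
ft_force: [-1.4, -0.8, -0.2]
width: 0.007
t 10.3333 tcp [ 0.5636 -0.0808  0.0318] jig [   2.5593 -117.0573] jaw yaw err deg 0.029426805682952837 z [ 0.0001  0.0002 -1.    ] F [-1.359  -0.7975 -0.1992] Fj -1.291340112887003 -0.90299138534688 w 0.0065936576606975454
```

View pics/s9c.png

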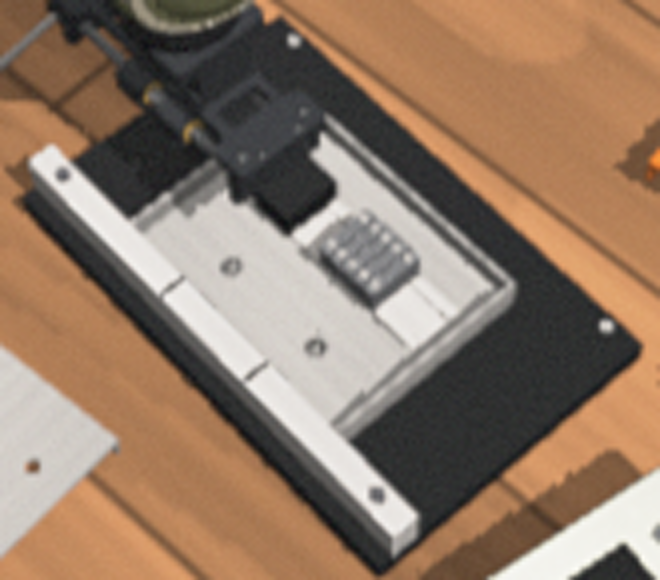

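View pics/t9c.png

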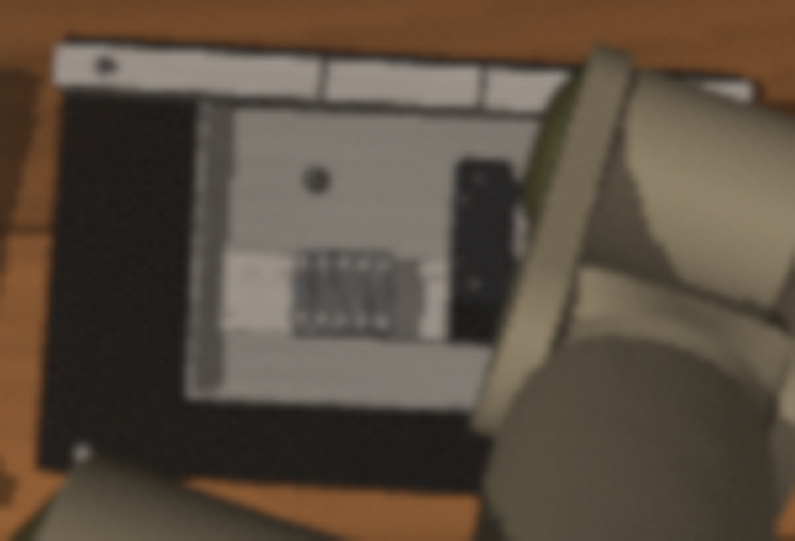

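The plate has dropped and grey pins show in both holes, at scene-crop (232,266) and (316,347). I'll retreat and verify that it lies flat.

```bash
python3 -m crank '{"delta_pos":[[-0.016,-0.2,0],[-0.04,-0.5,0],[-0.08,-1,0],[-0.12,-1.5,0],[-0.16,-2,0],[0,0,2.5],[0,0,3],[0,0,3],[-2,-3,0],[-2,-3,0],[-2,-3,0],[-2,-3,0]],"turn":[[0,0,0],[0,0,0],[0,0,0],[0,0,0],[0,0,0],[0,0,0],[0,0,0],[0,0,0],[0,0,0],[0,0,0],[0,0,0],[0,0,0]],"gripper":[0,0,0,0,0,0,0,0,0,0,0,0]}'
python3 -m crank '{"delta_pos":[[-2,-3,0],[-2,-3,0],[0,0,0],[0,0,0]],"turn":[[0,0,0],[0,0,0],[0,0,0],[0,0,0]],"gripper":[0,0,0,0]}'
python3 - <<'E'
from st import *
snap('top','t10.png');snap('scene','s10.png')
crop('t10.png',228,155,378,257,5.3,'t10c.png')
crop('s10.png',185,155,350,300,4,'s10c.png')
E
```

```text
time: 11.43
tcp_pos: [0.4781, -0.2548, 0.117]
tool_rot: [-0.679, 0.735, -0.0, -0.0]
ft_force: [-0.1, -0.6, -0.5]
width: 0.004
time: 11.77
tcp_pos: [0.4383, -0.3148, 0.1167]
tool_rot: [-0.677, 0.736, -0.0, 0.0]
ft_force: [0.8, -0.2, 1.0]
width: 0.005
t 11.7667 tcp [ 0.4383 -0.3148  0.1167] jig [-103.7769 -360.2654] jaw yaw err deg -0.19580775359309288 z [ 0.0001 -0.     -1.    ] F [ 0.8278 -0.1685  1.0194] Fj 0.8386120175244997 -0.10216788322373091 w 0.004592826321448342
```

View pics/s10c.png

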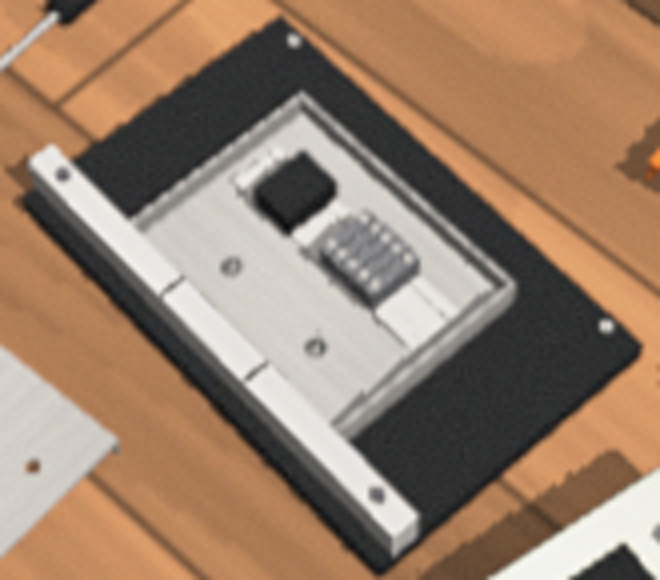

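View pics/t10c.png

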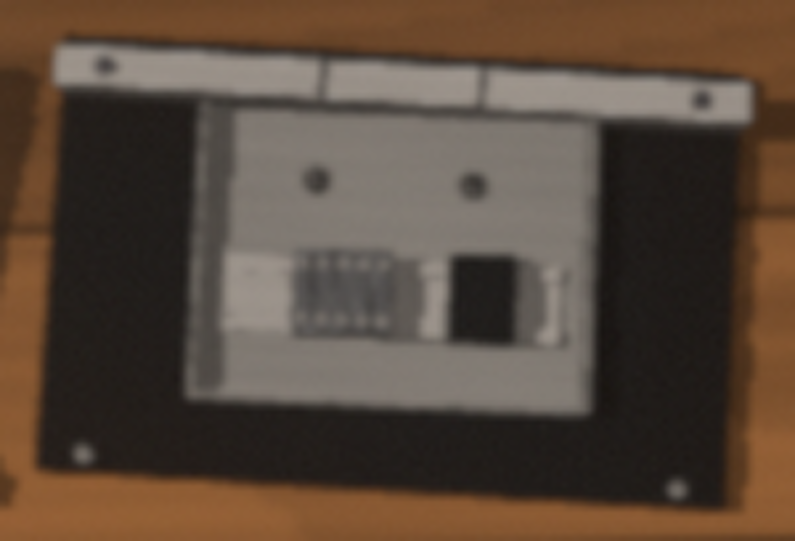

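View pics/s10.png

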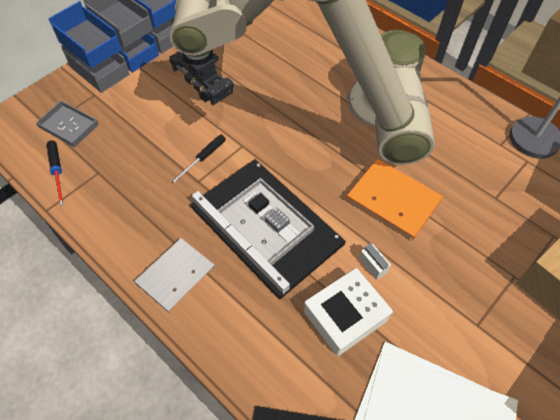

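The pins show in both holes, the plate sits level along the rail, and the other objects are unmoved. I'll triangulate the hole and corner heights for a flatness check.

Run:
```python
from jig import *
s=lambda u,v,z:cr('s0.png',u,v,185,155,4,z)
from scipy.optimize import minimize_scalar
for n,a,b in [('h1 now',(316,180),(316,347)),('h0 now',(473,186),(232,266)),('h1 start',(398,199),(282,289)),('h0 start',(557,204),(198,210)),('fl now',(186,400),(515,287)),('fr now',(593,415),(302,95))]:
    r=minimize_scalar(lambda z:np.linalg.norm(g(*a,z)-s(*b,z)),bounds=(-.02,.1),method='bounded')
    print(n,'z',r.x,'res',r.fun,J(g(*a,r.x)),J(s(*b,r.x)),'at .024',J(g(*a,.024)),J(s(*b,.024)))
```

```text
h1 now z 0.02402259300786202 res 0.001688031005676126 [39.5744 41.4615] [40.6974 40.2012] at .024 [39.5778 41.4619] [40.6897 40.1917]
h0 now z 0.024314380928433438 res 0.0013473377216236986 [ 40.8624 -38.6941] [ 41.7673 -39.6923] at .024 [ 40.9105 -38.7087] [ 41.6608 -39.8471]
h1 start z 0.03211621989367592 res 0.0015223963339702695 [30.9184 -0.7213] [31.9358 -1.8538] at .024 [32.1052 -0.8557] [29.094  -5.6036]
h0 start z 0.032643905807350916 res 0.0015673232612177972 [ 32.7352 -81.2052] [ 33.792  -82.3627] at .024 [ 34.0122 -81.9026] [ 30.7784 -86.9792]
fl now z 0.03773663338220363 res 0.0029736466195167334 [-77.1712  99.8845] [-75.2279  97.6336] at .024 [-76.341  100.7612] [-81.3816  92.4805]
fr now z 0.036950205694574224 res 0.0004941393708871254 [ -73.2575 -103.6457] [ -73.5871 -103.2775] at .024 [ -72.4348 -104.9264] [ -79.3654 -110.4634]
```

The hole tops triangulate to z≈24 mm, which is the deck plus the plate's thickness. At the start they were at ≈32-33 mm. The holes lie within ~1.5 mm of (40, ±40), so the plate is seated.

```bash
python3 -c "
from bench import ctrl; print(ctrl.hand_in())"
```

```text
the job is handed in; nothing more can be done
None
```

The plate is seated on both pins and the job is handed in, after about 12 s of robot time; hand-in gives no verdict.

I pushed the front flange with both open fingers until the plate was square against the rail, at about 10 N. Then I pushed the right flange along the rail with closed fingers until the holes dropped over the pins, and moved well clear.

**Last checks:**
- **Pins:** they show in both holes in the scene view.
- **Height:** the top of the plate at the holes is at z ≈ 24 mm, which matches the 20 mm deck plus the 4 mm plate. It was about 32–33 mm at the start.
- **Position:** the holes measured within about 2 mm of (40, ±40) mm in jig coordinates. The two camera views disagree by 1–3 mm, close to the calibration error.
- **Front corners:** the front flange corners measured about 37–38 mm high, where a flat plate should give 42 mm. I put this down to picking soft corners in the images. The error is downward, so it does not suggest the front edge is raised.
- **Other objects:** the controller, screwdriver and relay look unmoved in the final scene picture, though I did not measure them.

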